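# Pin the knock box into its counter dock

## Robot

A 7-joint arm with a two-finger parallel gripper is mounted at the origin on the work surface. World frame = base frame: x ahead of the robot, y to its left, z up, the work surface at z = 0. Lengths are in m, angles in rad, forces in N, time in s.
With the tool pointing down it reaches from about 0.4 to 0.875 m from the base axis. Payload 19.3 kg.
Tool frame: the origin (TCP) lies at the centre of the arm's flange, where the gripper is bolted on; the fingertips stand 173 mm ahead of it and the grasp point (between the pads) lies 155 mm ahead of it; z points along the fingers, y is the line along which they close (so a half turn about z gives the same grasp; the last joint's range is limited). The gripper opens to 85 mm and grips with 20 to 120 N. Pads are 22 mm wide; open, the fingers measure 114 mm over their backs; the gripper's body (76 mm by 85 mm) begins 54 mm behind the grasp point. The pads swing forward as they close: fully open they stand 13 mm farther back than shut.
Start: joints at [1.232, 0.521, -0.036, 1.599, 0.021, 1.021, -0.113], TCP at [0.166, -0.603, 0.405] pointing down, gripper open.
Joint ranges: [-2.91, 2.91], [-0.3, 2.13], [-1.5, 1.42], [0.17, 2.43], [-1.26, 4.41], [0.16, 1.93], [-2.52, 2.52]. Speed limits (rad/s): [1.89, 1.89, 2.39, 2.39, 3.01, 3.01, 3.01].

## Interface

Orientations are given as a unit quaternion [w, x, y, z].
In Python, from plant import * gives the robot as it stands. The module is installed in compiled form; this text tells all that it offers.
- The arm moves only by the tool drive_tool, never from a script. Its argument "series" is a list of rows, each a list of 7 numbers: the turn, a rotation vector about the tool's x, y, z in degrees, then the shift along the tool's x, y, z in m, then the opening, from -1 (shut) to 1 (fully open). In form: [[wx, wy, wz, tx, ty, tz, grip], ...]. A call has 1 to 10 rows; each row shifts and turns the commanded pose from where the row before left it, along the tool's axes as they then stand; what a row does not reach is not made up. A row lasts 1/8 s, in which the tool goes at most 62.5 mm and 10.7 degrees, less where a joint would pass 70% of its speed; a pose out of reach is approached as far as the arm can. A call with a gripper value outside its range is refused whole. The fingers move at their own pace and stop on an object; the grip force is fixed at half the most. Time passes only in rows, so rows that do not move let the fingers close. It gives the time, the measured TCP pose, the force and the opening at its end, in the units of the state.
- read_state(): the state, without advancing time (a new reading comes with each control period).
- read_camera(name): name is "side" or "top"; returns a dict with "color" (420x560x3 uint8, red, green, blue), "depth" (420x560 float32, m along the optical axis (not along the pixel's ray), 0 where there is no reading), "vfov" (degrees; the focal length in pixels is half the picture's height over the tangent of half this angle, whatever the lens; pixels are square), "cx", "cy" (the principal point, pixels), "world_from_camera" (4x4, takes a point from camera to world coordinates). Camera axes: x right, y up, looking along -z (the intrinsics and any distortion apply to the point x, -y, -z); pixel columns grow to the right and rows downward; lengths in m; the calibration is good to about 2 mm. A picture is of the moment at which its call begins.
- job_done(): hands the job in, once; it reports no verdict.
The state is a dict: "t": time; "joint_positions": joint angles; "dq": joint speeds; "tau": joint torques, N m; "eef_pos": TCP position; "ee_rot": TCP orientation; "force": force on the tool from outside, world axes, zero at the start; "wrist_torque": the same for the moment, N m; "width": opening from 0.0 (shut) to 1.0 (fully open).
Only numpy, scipy, OpenCV 4.12 (cv2) and the standard library are available. Lean on these libraries where they do the work, as an engineer would, in place of code of your own. Each camera call takes 0.05 s, during which the arm holds its last target. There are 200 camera calls.

## Task

Slide the knock box gently along its dock until it is fully home in the lock, then take the red-handled locking pin from its wooden block and push it down through the slotted lock plate and the hidden hole in the box's tongue until its collar sits flush on the plate, and let go. Feel for the hole with light pressure and never force the pin: keep the push under 15 N throughout. Leave everything else on the counter where it stands.

Things in the scene. Friction and masses are not known exactly. Their poses are not given: they have to be found in the camera images.
- dock: Steel dock fixed to the counter, 150 mm wide (x), up to 30 mm high beside the box. Origin at counter height under the centre of the lock slot; z up; y runs along the slide, from the knock box towards the lock. The lock is at the origin end: a stack of bridge plate, brass tongue of the box and base plate (top z = 12 mm, same slot as the bridge, open to the counter).
- slot (a point): Centre of the slot in the lock's bridge plate, on its top face, 38 mm above the counter; axes as the dock's. The slot is 48 mm long along x and 12 mm wide along y. The plate is 10 mm thick, 128 mm wide (x), from y = -75 to +35 mm.
- tongue (a point): Point in the slot's middle at the height of the tongue's top face (z = 25 mm; underside 15 mm). The tongue's 12 mm round hole is hidden under the bridge. With the box home it is at y = 0 but x = -16 to +16 mm, unmeasured: press the pin's nose on the tongue with 2 to 5 N and move it along x until it drops in. The tongue yields in x only above 15 N, so move the pin to suit the hole; a sprung clip in the hole grips the pin (2 to 10 N to push).
- knockbox (a joint): How far the knock box stands away from home, m: 0 = home against its hard stop (hole on the slot's line), grows as the box is pulled away from the lock, towards the dock's -y, to 0.050 at most. It starts 25 to 48 mm out, slides with about 3 N friction and stays where it is left.
- handle (a point): Centre of the upright orange handle plate of the knock box: 40 mm wide (dock x), 12 mm thick (dock y), 52 mm tall (from 24 to 76 mm above the counter). Axes as the dock's. It stands 36 mm clear of the black box's end wall (box 130 mm wide, 110 mm long, rim 70 mm high, a knock bar across it). At home it is at y = -227 mm from the dock's origin.
- pin_mid (a point): Half-way up the loose locking pin (79 mm long, 70 to 120 g), z towards its handle. From the nose up: shank 34 mm long, 10 mm in diameter, its first 6 mm tapering to 8.4 mm at the nose; collar 26 mm in diameter, 5 mm thick; red round handle 18 mm in diameter, 40 mm tall. Nose 39.5 mm below this point, collar's underside 5.5 mm below it. Starts upright in its block, collar on top.
- block: Fixed dark wooden block, 70 x 70 mm, 45 mm tall, origin in the middle of its underside; the pin stands in its central hole (14 mm in diameter). It is to the left or the right of the dock.
- tamper_mid (a point): Bystander: wooden tamper, 58 mm wide, 90 mm tall, point half-way up. Stands on the other side of the dock from the pin's block.
- jug_mid (a point): Bystander: blue milk jug, 84 mm wide, 110 mm tall, point half-way up.
- cup_mid (a point): Bystander: blue cup, 76 mm wide, 60 mm tall, point half-way up.
- syrup_mid (a point): Bystander: amber syrup bottle, 60 mm wide, 200 mm tall, point half-way up.
- beans_mid (a point): Bystander: glass bean jar, 80 mm wide, 120 mm tall, point half-way up.
- brush_grip (a point): Bystander: flat counter brush with a wooden handle, lying left of the dock; point in the middle of its handle.
There are look-alikes about, which are no part of the job. What is shaped like the part that bears pin_mid but blue or green is not meant.

How it is judged:
On the way, in this order (a step that is already met when the one before it is completed fails the run):
1. the knock box is home in the lock, within 3 mm, the pin not yet in (value of joint knockbox below 0.003 m and horizontal distance between pin_mid and dock above 0.05 m), for 0.2 s.
2. the pin is pushed through the tongue and its collar is on the plate, within 2 mm (z of pin_mid in the frame of dock below 0.0455 m and y of pin_mid in the frame of dock between -0.003 and 0.003 m and x of pin_mid in the frame of dock between -0.0195 and 0.0195 m and angle between pin_mid's own z axis and vertical below 0.08 rad), for 0.2 s.
At the end, for the whole second after the job is handed in: The pin stands in the lock slot through the tongue (within 3 mm of the slot's line, tilt under 0.08 rad), its collar within 2 mm of the bridge plate, released and at rest, and the knock box is home within 3 mm (all of step 2 and value of joint knockbox below 0.003 m and linear speed of pin below 0.02 m/s); the robot touches nothing.
It fails at once if the pin pressed on the dock, lock or box with more than 30 N (all its contacts added up, the grip of the clip among them) (contact force between pin and dock above 30 N).
It fails at once if the knock box slammed home (faster than 0.25 m/s) (velocity of joint knockbox below -0.25 m/s).
It fails at once if a bystander (tamper, jug, cup, syrup bottle, bean jar or brush) moved more than 30 mm (distance of any of tamper_mid, jug_mid, cup_mid, syrup_mid, beans_mid, brush_grip from where it was at the start of the episode above 0.03 m).
It also fails if it takes over 72 s, if anything falls off the work surface, if the arm or the gripper's body presses on something with over 40 N, if the wrist force passes 120 N, or if a joint passes its speed limit or range.

## Working session

There is one attempt and no reset: what is moved stays moved. The work goes in short steps, Python scripts to look and compute and a tool call to move; the robot and the scene stay as the last step left them, time stands still between calls to the robot, and variables do not carry over. Pictures are saved under pics/ and viewed, on a budget of 10 in all, crops included, one or two more only if the job needs it, and the job is handed in when it is done.

Besides the shell and the picture viewer there is one more tool, called after "Emit:" by a JSON object that holds its "method" and its "body", one argument or row to a line. drive_tool: Moves the arm, as the interface text tells. Its arguments: {"type":"object","properties":{"series":{"type":"array"}},"required":["series"]}

```bash
mkdir -p pics; cat > h.py <<'E'
from plant import *
import numpy as np, cv2
def cam(n):
    c=read_camera(n); H,W=c['depth'].shape
    f=H/2/np.tan(np.radians(c['vfov'])/2); c['f']=f; return c
def pts(c):
    d=c['depth'].astype(float); v,u=np.mgrid[:d.shape[0],:d.shape[1]]
    P=np.stack([(u-c['cx'])/c['f']*d,-(v-c['cy'])/c['f']*d,-d,np.ones_like(d)],-1)
    return (P@np.array(c['world_from_camera']).T)[...,:3]
def save(n,img,s=1):
    cv2.imwrite('pics/'+n,cv2.resize(img[...,::-1],None,fx=s,fy=s,interpolation=cv2.INTER_CUBIC))
E
python3 - <<'E'
from h import *
for n in('top','side'):
    c=cam(n); save(n+'1.png',c['color'],1.4)
    print(n,[k for k in c], c['vfov'],c['cx'],c['cy'],np.round(c['world_from_camera'],3))
    np.savez(n+'1.npz',color=c['color'],P=pts(c))
print(read_state())
E
```

```text
top ['color', 'depth', 'vfov', 'cx', 'cy', 'world_from_camera', 'f'] 44.00166699875696 266.78699861069884 202.23626281546694 [[-0.008  0.994 -0.111  0.486]
 [-1.    -0.006  0.018  0.072]
 [ 0.017  0.111  0.994  1.418]
 [ 0.     0.     0.     1.   ]]
side ['color', 'depth', 'vfov', 'cx', 'cy', 'world_from_camera', 'f'] 45.79892473969315 283.05544707118503 209.00066437249964 [[-0.708  0.387 -0.591 -0.111]
 [-0.707 -0.39   0.59   0.776]
 [-0.002  0.835  0.55   0.762]
 [ 0.     0.     0.     1.   ]]
{'t': 0.1, 'joint_positions': array([ 1.23178838,  0.52194285, -0.03633846,  1.59995139,  0.02120122,
        1.02111864, -0.11281489]), 'dq': array([-0.00124988, -0.00215559, -0.00190843, -0.00263715,  0.00060401,
        0.00054142,  0.00236552]), 'tau': array([ 5.90508222e-03, -9.28476977e+01,  1.98548935e+00, -3.70520389e+01,
        1.82271260e-02,  5.49461256e-03, -5.67723907e-05]), 'eef_pos': array([ 0.16593813, -0.60243356,  0.40419014]), 'ee_rot': array([-5.07177472e-04,  9.90982291e-01,  1.33991906e-01, -1.03349062e-04]), 'force': array([0.54804914, 0.18887105, 0.24265402]), 'wrist_torque': array([-0.03955388, -0.02386992,  0.02572872]), 'width': 1.0001328698772827}
```

View pics/top1.png

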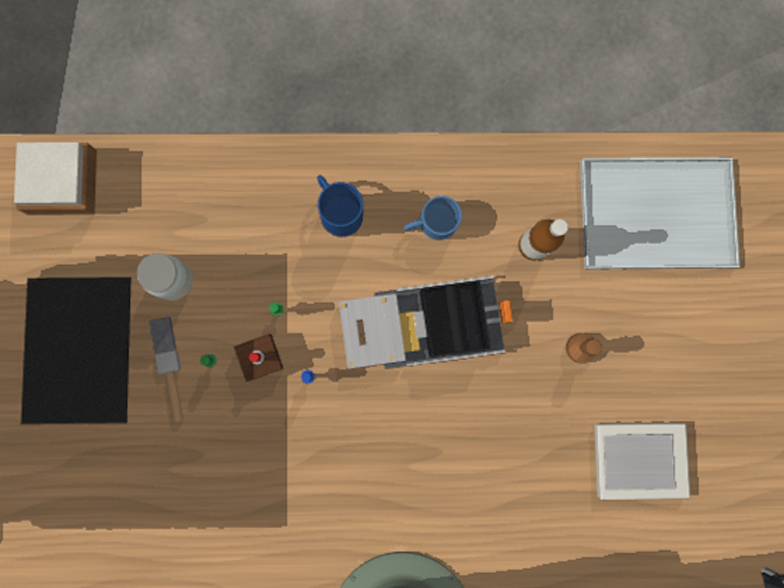

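View pics/side1.png

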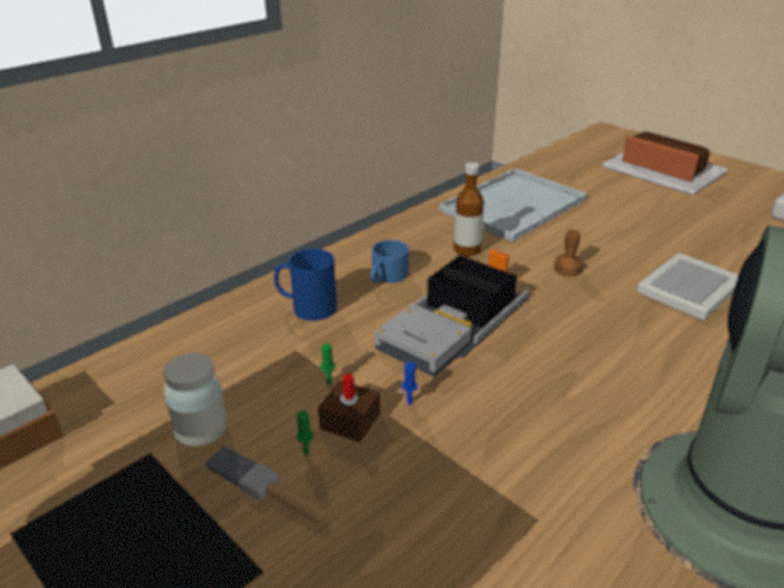

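The top view shows the red pin in the block at (256,357). Its look-alikes are green at (276,308), green at (208,360) and blue at (307,377). The lock plate is at (372,330), with its slot at (361,332) and the orange handle at (507,311). I choose the red pin in the brown block.

```bash
python3 - <<'E'
from h import *
for n in('top','side'):
    z=np.load(n+'1.npz'); I=z['color']; P=z['P']; hsv=cv2.cvtColor(I,cv2.COLOR_RGB2HSV); H,S,V=[hsv[...,i].astype(int) for i in range(3)]
    z_=P[...,2]
    on=(abs(P[...,0]-.45)<.3)&(abs(P[...,1]-.1)<.4)&(z_>0.01)
    masks=dict(red=((H<4)|(H>175))&(S>180)&(V>90),orange=(H>5)&(H<14)&(S>200)&(V>150),brass=(H>20)&(H<30)&(S>120)&(V>120)&(z_<.06))
    for k,m in masks.items():
        m=m&on; 
        nl,lab,st,ce=cv2.connectedComponentsWithStats(m.astype(np.uint8))
        for i in range(1,nl):
            if st[i,4]<8: continue
            q=P[lab==i]; print(n,k,st[i],np.round(np.median(q,0),4),np.round(q.min(0),4),np.round(q.max(0),4))
    pl=on&(abs(z_-.038)<.005)&(S<50)&(V>90)
    nl,lab,st,ce=cv2.connectedComponentsWithStats(pl.astype(np.uint8)); i=1+st[1:,4].argmax()
    q=P[lab==i]; r=cv2.minAreaRect((q[:,:2]*1000).astype(np.float32)); print(n,'plate',st[i],r,np.round(q[:,2].mean(),4))
    # block top
    bl=on&(abs(z_-.045)<.006)&(abs(P[...,0]-.42)<.1)&(abs(P[...,1]-.26)<.12)&(V<110)
    nl,lab,st,ce=cv2.connectedComponentsWithStats(bl.astype(np.uint8)); i=1+st[1:,4].argmax()
    q=P[lab==i]; print(n,'block',st[i],cv2.minAreaRect((q[:,:2]*1000).astype(np.float32)),q[:,2].mean())
z=np.load('top1.npz');I=z['color'];save('crop1.png',I[190:290,150:380],3.4)
E
```

```text
top red [178 252   8   6  40] [0.501  0.266  0.0888] [0.4959 0.2581 0.0661] [0.5086 0.2748 0.096 ]
top orange [361 215   5  15  21] [ 0.5825 -0.2021  0.076 ] [ 0.5645 -0.2058  0.0703] [ 0.601  -0.1971  0.0805]
top orange [357 216   5  14  38] [ 0.5814 -0.1946  0.0635] [ 0.5645 -0.1973  0.042 ] [ 0.5995 -0.1917  0.0767]
top brass [286 223  13  28 197] [ 0.5447 -0.0197  0.0252] [ 0.5124 -0.0371  0.0121] [ 0.585  -0.0045  0.0336]
top plate [ 242  210   47   53 1706] ((549.6871948242188, 51.84286117553711), (127.85633850097656, 109.38314819335938), 7.403094291687012) 0.038
top block [167 248  34  25 478] ((498.88739013671875, 266.44769287109375), (65.06636047363281, 71.0523681640625), 19.71712875366211) 0.04500969428235778
side red [244 267   9  18 108] [0.4977 0.2716 0.0781] [0.4912 0.2487 0.0439] [0.539  0.2768 0.0924]
side orange [350 179  12  14  66] [ 0.5787 -0.1959  0.0638] [ 0.5608 -0.2027  0.0473] [ 0.6009 -0.1893  0.0803]
side brass [312 222   5   3   8] [ 0.5788 -0.0238  0.0258] [ 0.5717 -0.0296  0.0239] [ 0.5842 -0.0208  0.0268]
side brass [324 227  12   6  28] [ 0.5298 -0.0326  0.0245] [ 0.514  -0.0544  0.0112] [ 0.5479 -0.0252  0.028 ]
side plate [ 268  218   68   42 1422] ((549.156005859375, 52.287078857421875), (130.68267822265625, 114.35987091064453), 7.3847808837890625) 0.0383
side block [228 275  44  28 586] ((498.9852294921875, 266.447021484375), (67.8209228515625, 74.0077896118164), 18.959293365478516) 0.04519346354184171
```

View pics/crop1.png

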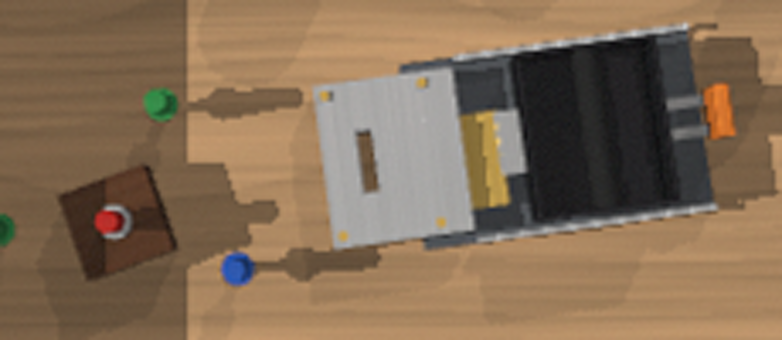

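```bash
cat >> h.py <<'E'
from scipy.spatial.transform import Rotation as R
O=np.array([.5469,.0718]);A=np.radians(7.4);XD=np.array([np.cos(A),np.sin(A)]);YD=np.array([-np.sin(A),np.cos(A)])
def d2w(x,y): return O+x*XD+y*YD
def w2d(p): p=np.array(p[:2])-O; return np.array([p@XD,p@YD])
def goal(p,yaw):
    """rotvec (deg, tool) first, then the shift in tool axes after turning; world p, yaw of tool x"""
    s=read_state(); q=s['ee_rot']; r=R.from_quat([q[1],q[2],q[3],q[0]])
    g=R.from_euler('z',yaw,degrees=True)*R.from_euler('x',180,degrees=True)
    print('rot',np.round((r.inv()*g).as_rotvec(degrees=True),2),'shift',np.round(g.inv().apply(np.array(p)-s['eef_pos']),4),'pos',np.round(s['eef_pos'],4),'dock',np.round(w2d(s['eef_pos']),4),'F',np.round(s['force'],1),'w',round(s['width'],3),'t',s['t'])
E
python3 - <<'E'
from h import *
P=np.load('top1.npz')['P']
for nm,(u,v,z0) in dict(syrup=(385,171,.1),tamper=(416,248,.04)).items():
    q=P[v-25:v+26,u-25:u+26].reshape(-1,3); q=q[(q[:,2]>.01)]; print(nm,np.round(q.min(0),3),np.round(q.max(0),3))
goal([*d2w(0,-.325),.218],7.4)
E
```

```text
syrup [ 0.486 -0.296  0.01 ] [0.781 0.072 1.418]
tamper [ 0.486 -0.377  0.01 ] [0.542 0.072 1.418]
rot [-0.06  0.01  8.  ] shift [ 0.4646 -0.2946  0.1862] pos [ 0.1659 -0.6024  0.4042] dock [-0.4646 -0.6196] F [0.5 0.2 0.2] w 1.0 t 0.1
```

Emit:
{"method": "drive_tool", "body": {
  "series": [
    [0,0,8,0.045,-0.029,0,-1],
    [0,0,0,0.045,-0.029,0,-1],
    [0,0,0,0.045,-0.029,0,-1],
    [0,0,0,0.045,-0.029,0,-1],
    [0,0,0,0.045,-0.029,0,-1],
    [0,0,0,0.045,-0.029,0,-1],
    [0,0,0,0.045,-0.029,0,-1],
    [0,0,0,0.045,-0.029,0,-1],
    [0,0,0,0.045,-0.029,0,-1],
    [0,0,0,0.045,-0.029,0.03,-1]
  ]
}}

```text
t: 1.35
eef_pos: [0.5713, -0.2506, 0.3759]
ee_rot: [0.001, 0.998, 0.064, 0.002]
force: [0.1, -0.5, -0.8]
width: 0.004
```

```bash
python3 - <<'E'
from h import *
goal([*d2w(0,-.325),.218],7.4)
E
```

```text
rot [ 0.09 -0.17 -0.01] shift [0.0174 0.0021 0.1579] pos [ 0.5713 -0.2506  0.3759] dock [-0.0174 -0.3229] F [ 0.1 -0.5 -0.8] w 0.004 t 1.35
```

Emit:
{"method": "drive_tool", "body": {
  "series": [
    [0,0,0,0.014,0.002,0.04,-1],
    [0,0,0,0,0,0.04,-1],
    [0,0,0,0,0,0.04,-1],
    [0,0,0,0,0,0.035,-1],
    [0,0,0,0,0,0,-1],
    [0,0,0,0,0,0,-1]
  ]
}}

```text
t: 2.1
eef_pos: [0.5842, -0.252, 0.2209]
ee_rot: [0.0, 0.998, 0.064, 0.0]
force: [-0.8, 0.6, -0.2]
width: -0.003
```

```bash
python3 - <<'E'
from h import *
goal([*d2w(0,-.30),.218],7.4)
E
```

```text
rot [ 0.03 -0.05 -0.01] shift [ 0.0048 -0.0259  0.0029] pos [ 0.5842 -0.252   0.2209] dock [-0.0048 -0.3259] F [-0.8  0.6 -0.2] w -0.003 t 2.1
```

Emit:
{"method": "drive_tool", "body": {
  "series": [
    [0,0,0,0.005,-0.01,0,-1],
    [0,0,0,0,-0.01,0,-1],
    [0,0,0,0,-0.005,0,-1],
    [0,0,0,0,-0.005,0,-1],
    [0,0,0,0,-0.005,0,-1],
    [0,0,0,0,-0.005,0,-1],
    [0,0,0,0,-0.005,0,-1],
    [0,0,0,0,-0.005,0,-1],
    [0,0,0,0,-0.005,0,-1],
    [0,0,0,0,-0.005,0,-1]
  ]
}}

```text
t: 3.35
eef_pos: [0.581, -0.1914, 0.2197]
ee_rot: [0.0, 0.998, 0.065, 0.0]
force: [0.4, -3.0, 2.5]
width: 0.003
```

Emit:
{"method": "drive_tool", "body": {
  "series": [
    [0,0,0,0,-0.004,0,-1],
    [0,0,0,0,-0.003,0,-1],
    [0,0,0,0,-0.003,0,-1],
    [0,0,0,0,-0.002,0,-1],
    [0,0,0,0,0,0,-1]
  ]
}}

```text
t: 3.98
eef_pos: [0.5795, -0.1795, 0.2196]
ee_rot: [-0.0, 0.998, 0.065, -0.0]
force: [0.1, -0.6, 0.0]
width: 0.0
```

```bash
python3 - <<'E'
from h import *
goal([*d2w(0,-.248),.2197],7.4)
c=cam('top');P=pts(c);hsv=cv2.cvtColor(c['color'],cv2.COLOR_RGB2HSV).astype(int);H,S,V=hsv[...,0],hsv[...,1],hsv[...,2]
m=(H>5)&(H<14)&(S>200)&(V>150)&(P[...,2]>.03)&(abs(P[...,1]+.17)<.06)&(abs(P[...,0]-.58)<.05)
q=P[m]; d=(q[:,:2]-O)@np.c_[XD,YD]; print(m.sum(),d.min(0),d.max(0),np.median(d,0))
E
```

```text
rot [-0.02  0.01  0.02] shift [ 0.0001 -0.0054 -0.0001] pos [ 0.5795 -0.1795  0.2196] dock [-1.000e-04 -2.534e-01] F [ 0.1 -0.6  0. ] w 0.0 t 3.975
11 [-0.01814626 -0.23697286] [ 0.01908608 -0.22658375] [-0.01549673 -0.22721153]
```

Emit:
{"method": "drive_tool", "body": {
  "series": [
    [0,0,0,0,-0.002,0,-1],
    [0,0,0,0,-0.002,0,-1],
    [0,0,0,0,-0.001,0,-1]
  ]
}}

```text
t: 4.4
eef_pos: [0.5787, -0.1748, 0.2196]
ee_rot: [-0.0, 0.998, 0.065, -0.0]
force: [1.0, -3.4, -2.0]
width: 0.0
```

Emit:
{"method": "drive_tool", "body": {
  "series": [
    [0,0,0,0,-0.001,0,-1]
  ]
}}

```text
t: 4.53
eef_pos: [0.5786, -0.1738, 0.2196]
ee_rot: [-0.0, 0.998, 0.064, -0.0]
force: [0.3, -3.8, -2.3]
width: -0.002
```

Emit:
{"method": "drive_tool", "body": {
  "series": [
    [0,0,0,0,-0.001,0,-1]
  ]
}}

```text
t: 4.65
eef_pos: [0.5785, -0.1731, 0.2196]
ee_rot: [0.0, 0.998, 0.064, -0.0]
force: [1.8, -7.9, -4.1]
width: 0.001
```

Emit:
{"method": "drive_tool", "body": {
  "series": [
    [0,0,0,0,-0.001,0,-1]
  ]
}}

```text
t: 4.78
eef_pos: [0.5784, -0.1729, 0.2197]
ee_rot: [0.001, 0.998, 0.064, 0.0]
force: [3.8, -13.6, -7.1]
width: -0.002
```

The force rose from 4 to 14 N over 1 mm, so the box is at its hard stop. I'll back off and go to the pin.

Emit:
{"method": "drive_tool", "body": {
  "series": [
    [0,0,0,0,0.004,0,-1],
    [0,0,0,0,0.02,0,-1],
    [0,0,0,0,0.01,-0.04,-1],
    [0,0,0,0,0,-0.05,-1],
    [0,0,0,0,0,-0.03,-1],
    [0,0,0,-0.002,-0.05,0,0.2],
    [0,0,0,-0.002,-0.05,0,0.2],
    [0,0,0,-0.002,-0.05,0,0.2],
    [0,0,0,-0.002,-0.05,0,0.2]
  ]
}}

```text
t: 5.9
eef_pos: [0.5491, -0.0078, 0.34]
ee_rot: [-0.0, 0.998, 0.064, 0.0]
force: [0.2, 0.5, 0.1]
width: 0.597
```

```bash
python3 - <<'E'
from h import *
goal([.499,.2665,.30],7.4)
E
```

```text
rot [ 0.   -0.02 -0.05] shift [-0.0143 -0.2785  0.04  ] pos [ 0.5491 -0.0078  0.34  ] dock [-0.0081 -0.0792] F [0.2 0.5 0.1] w 0.597 t 5.9
```

Emit:
{"method": "drive_tool", "body": {
  "series": [
    [0,0,0,-0.003,-0.052,0,0.2],
    [0,0,0,-0.003,-0.052,0,0.2],
    [0,0,0,-0.003,-0.052,0,0.2],
    [0,0,0,-0.003,-0.052,0,0.2],
    [0,0,0,-0.002,-0.05,0,0.2],
    [0,0,0,0,-0.018,0.015,0.2],
    [0,0,0,0,0,0.02,0.2],
    [0,0,0,0,0,0,0.2]
  ]
}}

```text
t: 6.9
eef_pos: [0.5, 0.2625, 0.3033]
ee_rot: [0.001, 0.998, 0.064, -0.001]
force: [0.5, -0.1, 1.0]
width: 0.599
```

```bash
python3 - <<'E'
from h import *
goal([.499,.2665,.228],7.4)
c=cam('top');P=pts(c)
hsv=cv2.cvtColor(c['color'],cv2.COLOR_RGB2HSV).astype(int);H,S,V=hsv[...,0],hsv[...,1],hsv[...,2]
# box home check from orange handle
m=(H>5)&(H<14)&(S>200)&(V>150)&(P[...,2]>.065)&(abs(P[...,1]+.17)<.06)&(abs(P[...,0]-.58)<.05)
d=(P[m][:,:2]-O)@np.c_[XD,YD]; print('handle',m.sum(),d.min(0),d.max(0),np.median(d,0))
# slot: pixels within the plate seen below its top
D=(P[...,:2]-O)@np.c_[XD,YD]
s=(abs(D[...,0])<.04)&(abs(D[...,1])<.02)&(P[...,2]<.034)
print('slot px',s.sum(),np.argwhere(s).mean(0)[::-1], P[s][:,2].min())
cc=cam('side'); im=cc['color'][190:310,190:340]; save('side2.png',im,4.5)
# slot ray casting at z=.038 by brightness (dark in plate)
import sys
g=cv2.cvtColor(c['color'],cv2.COLOR_RGB2GRAY)
T=np.array(c['world_from_camera'])
def ray(u,v,z):
    r=T[:3,:3]@np.array([(u-c['cx'])/c['f'],-(v-c['cy'])/c['f'],-1]);o=T[:3,3];return (o+r*(z-o[2])/r[2])
v,u=np.mgrid[225:255,248:270]; 
k=g[225:255,248:270]; mk=(k<125); q=np.array([ray(a,b,.038) for a,b in zip(u[mk],v[mk])]); print(mk.sum()); dd=(q[:,:2]-O)@np.c_[XD,YD]; print('slot rect dock mm',cv2.minAreaRect((dd*1000).astype(np.float32)),dd.mean(0))
E
```

```text
rot [ 0.08  0.14 -0.05] shift [-0.0005 -0.0041  0.0753] pos [0.5    0.2625 0.3033] dock [-0.0219  0.1951] F [ 0.5 -0.1  1. ] w 0.599 t 6.9
handle 15 [-0.00666878 -0.23122142] [ 0.01815704 -0.22056066] [ 0.01084502 -0.22973748]
slot px 120 [257.81666667 237.6       ] -0.005053343821777023
281
slot rect dock mm ((-10.232223510742188, -0.8961410522460938), (55.55956268310547, 68.71878814697266), 82.14143371582031) [-0.02351178  0.00134079]
```

View pics/side2.png

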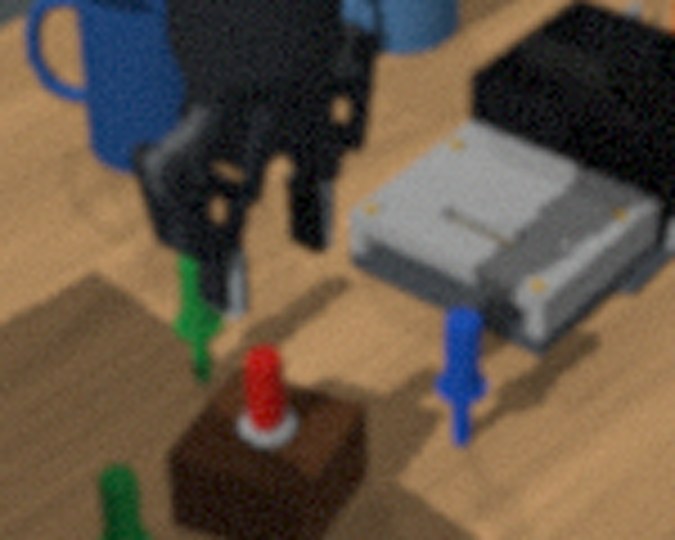

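The side crop shows the red pin at (265,385), upright in its block, with the gripper over it and about 4 mm short. The plate with its slot is at (480,230). I'll grasp now and refine the slot position from the first top image.

Emit:
{"method": "drive_tool", "body": {
  "series": [
    [0,0,0,-0.0005,-0.004,0.02,0.2],
    [0,0,0,0,0,0.025,0.2],
    [0,0,0,0,0,0.02,0.2],
    [0,0,0,0,0,0.01,0.2],
    [0,0,0,0,0,0,-1],
    [0,0,0,0,0,0,-1],
    [0,0,0,0,0,0,-1],
    [0,0,0,0,0,0,-1]
  ]
}}

```text
t: 8.0
eef_pos: [0.499, 0.2676, 0.2307]
ee_rot: [-0.0, 0.998, 0.064, 0.001]
force: [-0.4, -2.1, 7.3]
width: 0.193
```

```bash
python3 - <<'E'
from h import *
goal([.499,.2665,.228],7.4)
z=np.load('top1.npz');P=z['P'];g=cv2.cvtColor(z['color'],cv2.COLOR_RGB2GRAY).astype(float)
c=cam('top');T=np.array(c['world_from_camera'])
def ray(u,v,zz):
    r=T[:3,:3]@np.stack([(u-c['cx'])/c['f'],-(v-c['cy'])/c['f'],-np.ones_like(u)]);o=T[:3,3][:,None];return (o+r*(zz-o[2])/r[2])
v,u=np.mgrid[215:265,240:290].astype(float)
q=ray(u.ravel(),v.ravel(),.038); D=(q[:2].T-O)@np.c_[XD,YD]; G=g[215:265,240:290].ravel()
m=(abs(D[:,0])<.034)&(abs(D[:,1])<.016); bg=np.median(G[m&(abs(D[:,1])>.011)])
w=np.clip(bg-G,0,None)*m; w[w<15]=0
print('slot',(D*w[:,None]).sum(0)/w.sum(),bg)
for x0 in(-.015,0,.015):
    k=m&(abs(D[:,0]-x0)<.007); print(x0,(D[k,1]*w[k]).sum()/w[k].sum(), w[k].sum()/w[k].max()*1.9**2/14)
E
```

```text
rot [-0.03 -0.08 -0.01] shift [-0.0002  0.001   0.0027] pos [0.499  0.2676 0.2307] dock [-0.0223  0.2003] F [-0.4 -2.1  7.3] w 0.193 t 8.0
slot [0.00071143 0.00017032] 168.0
-0.015 -2.9904616902541723e-06 5.584039682539682
0 0.0002856898995023034 5.622406832298137
0.015 -5.2488647095639906e-05 5.113741159830269
```

Emit:
{"method": "drive_tool", "body": {
  "series": [
    [0,0,0,0,0,-0.01,-1],
    [0,0,0,0,0,-0.03,-1],
    [0,0,0,0,0,-0.04,-1],
    [0,0,0,0,0,-0.02,-1],
    [0,0,0,0.005,0.04,0,-1],
    [0,0,0,0.005,0.05,0,-1],
    [0,0,0,0.005,0.05,0,-1],
    [0,0,0,0.005,0.04,0,-1],
    [0,0,0,0.002,0.02,0,-1],
    [0,0,0,0,0,0,-1]
  ]
}}

```text
t: 9.3
eef_pos: [0.5465, 0.0705, 0.3304]
ee_rot: [0.0, 0.998, 0.063, 0.0]
force: [0.1, 0.9, -1.1]
width: 0.19
```

```bash
python3 - <<'E'
from h import *
goal([*d2w(0,0),.27],7.4)
c=cam('side');np.savez('s3.npz',color=c['color'],P=pts(c)); save('side3.png',c['color'][150:290,220:360],4.2)
P=pts(c);hsv=cv2.cvtColor(c['color'],cv2.COLOR_RGB2HSV).astype(int);H,S,V=hsv[...,0],hsv[...,1],hsv[...,2]
m=((H<4)|(H>175))&(S>180)&(V>80)&(abs(P[...,0]-.55)<.06)&(abs(P[...,1]-.07)<.06)
print(m.sum(),np.median(P[m],0), w2d(np.median(P[m],0)) if m.any() else 0)
D=(P[...,:2]-O)@np.c_[XD,YD]; k=(abs(D)<.02).all(-1)&(P[...,2]>.05)&(P[...,2]<.2)
for lo in np.arange(.07,.16,.005):
    s=k&(P[...,2]>=lo)&(P[...,2]<lo+.005)
    if s.sum()>1: print(round(lo,3),s.sum(),np.round(D[s].min(0),4),np.round(D[s].max(0),4))
E
```

```text
rot [ 0.02 -0.04 -0.15] shift [ 0.0006 -0.0013  0.0604] pos [0.5465 0.0705 0.3304] dock [-0.0006 -0.0013] F [ 0.1  0.9 -1.1] w 0.19 t 9.3
0 [nan nan nan] 0
0.11 4 [-0.0023  0.0009] [0.0022 0.0027]
0.115 8 [-0.0042 -0.0034] [0.0032 0.0018]
0.12 6 [-0.0028 -0.0002] [0.0045 0.0039]
0.125 7 [-0.0045 -0.0031] [0.0016 0.0038]
0.13 7 [-0.0032 -0.0026] [0.0039 0.0032]
0.135 7 [-0.0032 -0.0027] [0.0032 0.0027]
0.14 2 [-0.0039  0.0035] [0.0021 0.0078]
0.145 24 [-0.0111 -0.0122] [0.0126 0.0106]
0.15 18 [-0.01   -0.0121] [0.006  0.0103]
0.155 10 [-0.009  -0.0118] [0.0076 0.0139]
  return _methods._mean(a, axis=axis, dtype=dtype,
  ret = um.true_divide(
```

View pics/side3.png

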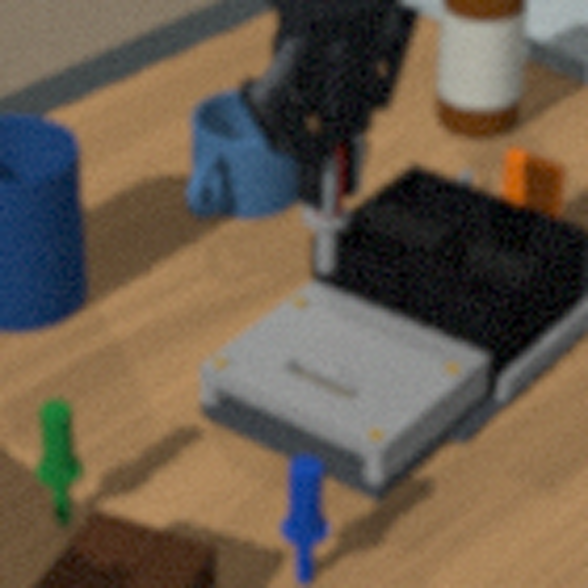

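The side crop shows the pin hanging upright in the gripper at (325,230), above the plate slot at (320,378). The nose is at about z = 0.11, which agrees with TCP z − 0.2195.

Emit:
{"method": "drive_tool", "body": {
  "series": [
    [0,0,0,0.0005,-0.0013,0.02,-1],
    [0,0,0,0,0,0.025,-1],
    [0,0,0,0,0,0.015,-1],
    [0,0,0,0,0,0.006,-1],
    [0,0,0,0,0,0,-1],
    [0,0,0,0,0,0,-1]
  ]
}}

```text
t: 10.1
eef_pos: [0.5468, 0.0735, 0.2644]
ee_rot: [-0.0, 0.998, 0.065, 0.0]
force: [0.0, -0.7, -0.8]
width: 0.194
```

```bash
python3 - <<'E'
from h import *
goal([*d2w(0,0),.2575],7.4)
c=cam('side'); save('side4.png',c['color'][195:265,245:335],8)
np.savez('s4.npz',color=c['color'],P=pts(c))
E
```

```text
rot [-0.01 -0.05 -0.  ] shift [-0.0001  0.0017  0.0069] pos [0.5468 0.0735 0.2644] dock [0.0001 0.0017] F [ 0.  -0.7 -0.8] w 0.194 t 10.1
```

View pics/side4.png

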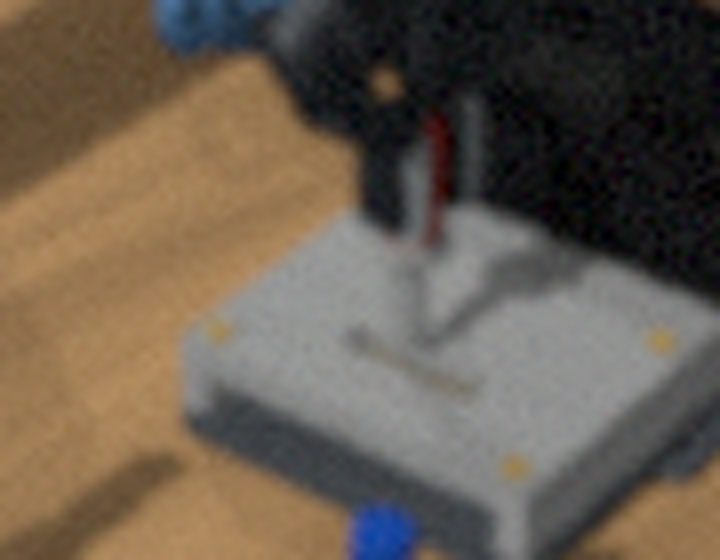

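The crop shows the nose at (410,343), about 7 mm above the plate. It projects to about (411,367), close to the slot centre at (415,363). I'll shift −1 mm in y and feel downward.

Emit:
{"method": "drive_tool", "body": {
  "series": [
    [0,0,0,0,0.001,0.003,-1],
    [0,0,0,0,0,0.002,-1],
    [0,0,0,0,0,0,-1]
  ]
}}

```text
t: 10.52
eef_pos: [0.5467, 0.0723, 0.2585]
ee_rot: [-0.0, 0.998, 0.064, -0.0]
force: [-0.5, 0.6, -0.2]
width: 0.192
```

Emit:
{"method": "drive_tool", "body": {
  "series": [
    [0,0,0,0,0,0.001,-1]
  ]
}}

```text
t: 10.65
eef_pos: [0.5468, 0.0724, 0.2577]
ee_rot: [-0.0, 0.998, 0.065, 0.0]
force: [0.0, 0.0, -1.4]
width: 0.195
```

Emit:
{"method": "drive_tool", "body": {
  "series": [
    [0,0,0,0,0,0.001,-1]
  ]
}}

```text
t: 10.78
eef_pos: [0.5467, 0.0724, 0.2567]
ee_rot: [-0.0, 0.998, 0.065, -0.0]
force: [-0.9, -0.5, -0.6]
width: 0.193
```

Emit:
{"method": "drive_tool", "body": {
  "series": [
    [0,0,0,0,0,0.001,-1]
  ]
}}

```text
t: 10.9
eef_pos: [0.5467, 0.0724, 0.2556]
ee_rot: [-0.0, 0.998, 0.065, -0.0]
force: [0.7, -0.5, -0.9]
width: 0.191
```

Emit:
{"method": "drive_tool", "body": {
  "series": [
    [0,0,0,0,0,0.001,-1],
    [0,0,0,0,0,0.001,-1]
  ]
}}

```text
t: 11.15
eef_pos: [0.5467, 0.0724, 0.2536]
ee_rot: [-0.0, 0.998, 0.065, -0.0]
force: [0.3, -0.2, -0.8]
width: 0.193
```

Emit:
{"method": "drive_tool", "body": {
  "series": [
    [0,0,0,0,0,0.001,-1],
    [0,0,0,0,0,0.001,-1]
  ]
}}

```text
t: 11.4
eef_pos: [0.5467, 0.0724, 0.2516]
ee_rot: [-0.0, 0.998, 0.065, 0.0]
force: [-0.4, 0.3, -0.9]
width: 0.192
```

Emit:
{"method": "drive_tool", "body": {
  "series": [
    [0,0,0,0,0,0.001,-1],
    [0,0,0,0,0,0.001,-1]
  ]
}}

```text
t: 11.65
eef_pos: [0.5468, 0.0724, 0.2496]
ee_rot: [-0.0, 0.998, 0.065, 0.0]
force: [-0.4, 0.6, -1.2]
width: 0.193
```

Emit:
{"method": "drive_tool", "body": {
  "series": [
    [0,0,0,0,0,0.001,-1],
    [0,0,0,0,0,0.001,-1]
  ]
}}

```text
t: 11.9
eef_pos: [0.5468, 0.0724, 0.2477]
ee_rot: [-0.0, 0.998, 0.065, 0.0]
force: [-0.2, -0.6, -1.0]
width: 0.192
```

Emit:
{"method": "drive_tool", "body": {
  "series": [
    [0,0,0,0,0,0.001,-1],
    [0,0,0,0,0,0.001,-1]
  ]
}}

```text
t: 12.15
eef_pos: [0.5467, 0.0724, 0.2456]
ee_rot: [-0.0, 0.998, 0.065, -0.0]
force: [0.5, 0.0, -0.8]
width: 0.189
```

Emit:
{"method": "drive_tool", "body": {
  "series": [
    [0,0,0,0,0,0.001,-1]
  ]
}}

```text
t: 12.28
eef_pos: [0.5468, 0.0724, 0.2447]
ee_rot: [-0.0, 0.998, 0.065, 0.0]
force: [-0.4, -0.1, 3.4]
width: 0.193
```

Emit:
{"method": "drive_tool", "body": {
  "series": [
    [0,0,0,0,0,0.0005,-1]
  ]
}}

```text
t: 12.4
eef_pos: [0.5469, 0.0724, 0.2445]
ee_rot: [-0.0, 0.998, 0.064, 0.0]
force: [-2.3, -0.1, 11.4]
width: 0.186
```

Emit:
{"method": "drive_tool", "body": {
  "series": [
    [0,0,0,0,0,0.0005,-1]
  ]
}}

```text
t: 12.52
eef_pos: [0.547, 0.0724, 0.2443]
ee_rot: [-0.0, 0.998, 0.064, 0.001]
force: [-2.4, -1.1, 17.7]
width: 0.193
```

The contact was stiffer than I expected: 17.7 N, above the 15 N guide, though below the 30 N limit. I shouldn't have queued that last step. I'll ease off before searching.

Emit:
{"method": "drive_tool", "body": {
  "series": [
    [0,0,0,0,0,-0.0011,-1],
    [0,0,0,0,0,0,-1]
  ]
}}

```text
t: 12.78
eef_pos: [0.5467, 0.0724, 0.2448]
ee_rot: [-0.0, 0.998, 0.065, 0.0]
force: [0.1, 0.2, -1.9]
width: 0.194
```

Emit:
{"method": "drive_tool", "body": {
  "series": [
    [0,0,0,0,0,0.0003,-1],
    [0,0,0,0,0,0,-1]
  ]
}}

```text
t: 13.02
eef_pos: [0.5468, 0.0724, 0.2446]
ee_rot: [-0.0, 0.998, 0.064, 0.0]
force: [-0.4, -0.2, 4.7]
width: 0.192
```

Emit:
{"method": "drive_tool", "body": {
  "series": [
    [0,0,0,0.0015,0,0,-1],
    [0,0,0,0,0,0,-1]
  ]
}}

```text
t: 13.28
eef_pos: [0.5479, 0.0725, 0.2445]
ee_rot: [0.0, 0.998, 0.065, -0.001]
force: [-4.9, -0.4, 8.7]
width: 0.193
```

Emit:
{"method": "drive_tool", "body": {
  "series": [
    [0,0,0,0.0015,0,0,-1],
    [0,0,0,0,0,0,-1]
  ]
}}

```text
t: 13.52
eef_pos: [0.5489, 0.0727, 0.2444]
ee_rot: [0.0, 0.998, 0.065, -0.001]
force: [-10.2, -1.7, 12.0]
width: 0.196
```

Emit:
{"method": "drive_tool", "body": {
  "series": [
    [0,0,0,0.0015,0,0,-1],
    [0,0,0,0,0,0,-1]
  ]
}}

```text
t: 13.78
eef_pos: [0.5503, 0.0728, 0.2444]
ee_rot: [0.0, 0.998, 0.064, -0.001]
force: [-9.2, -1.5, 13.4]
width: 0.194
```

Emit:
{"method": "drive_tool", "body": {
  "series": [
    [0,0,0,0.0015,0,0,-1],
    [0,0,0,0,0,0,-1]
  ]
}}

```text
t: 14.02
eef_pos: [0.5519, 0.073, 0.2444]
ee_rot: [0.0, 0.998, 0.064, -0.001]
force: [-9.4, -0.5, 12.6]
width: 0.202
```

Emit:
{"method": "drive_tool", "body": {
  "series": [
    [0,0,0,0,0,-0.001,-1],
    [0,0,0,0,0,0,-1]
  ]
}}

```text
t: 14.28
eef_pos: [0.5528, 0.0732, 0.2454]
ee_rot: [-0.0, 0.998, 0.065, 0.0]
force: [0.6, 0.9, -0.7]
width: 0.194
```

Emit:
{"method": "drive_tool", "body": {
  "series": [
    [0,0,0,0,0,0.0006,-1],
    [0,0,0,0,0,0,-1]
  ]
}}

```text
t: 14.52
eef_pos: [0.5527, 0.0731, 0.2448]
ee_rot: [-0.0, 0.998, 0.065, -0.0]
force: [0.1, 0.2, -0.8]
width: 0.194
```

Emit:
{"method": "drive_tool", "body": {
  "series": [
    [0,0,0,0.0015,0,0,-1],
    [0,0,0,0,0,0.0004,-1],
    [0,0,0,0,0,0,-1]
  ]
}}

```text
t: 14.9
eef_pos: [0.5543, 0.0734, 0.2447]
ee_rot: [-0.0, 0.998, 0.064, 0.0]
force: [1.2, 0.6, 3.6]
width: 0.191
```

Emit:
{"method": "drive_tool", "body": {
  "series": [
    [0,0,0,0,0,-0.0004,-1],
    [0,0,0,0.0015,0,0,-1],
    [0,0,0,0,0,0.0004,-1],
    [0,0,0,0,0,0,-1]
  ]
}}

```text
t: 15.4
eef_pos: [0.5558, 0.0735, 0.2446]
ee_rot: [-0.0, 0.998, 0.065, 0.0]
force: [-0.3, -0.5, 3.0]
width: 0.195
```

Emit:
{"method": "drive_tool", "body": {
  "series": [
    [0,0,0,0,0,-0.0004,-1],
    [0,0,0,0.0015,0,0,-1],
    [0,0,0,0,0,0.0004,-1],
    [0,0,0,0,0,0,-1]
  ]
}}

```text
t: 15.9
eef_pos: [0.5572, 0.0738, 0.2446]
ee_rot: [-0.0, 0.998, 0.065, 0.0]
force: [0.3, -0.7, 2.4]
width: 0.191
```

Emit:
{"method": "drive_tool", "body": {
  "series": [
    [0,0,0,0,0,-0.0004,-1],
    [0,0,0,0.0015,0,0,-1],
    [0,0,0,0,0,0.0004,-1],
    [0,0,0,0,0,0,-1]
  ]
}}

```text
t: 16.4
eef_pos: [0.5587, 0.0739, 0.2446]
ee_rot: [-0.0, 0.998, 0.064, 0.0]
force: [-0.6, 0.2, 3.1]
width: 0.19
```

Emit:
{"method": "drive_tool", "body": {
  "series": [
    [0,0,0,0,0,-0.0004,-1],
    [0,0,0,0.0015,0,0,-1],
    [0,0,0,0,0,0.0004,-1],
    [0,0,0,0,0,0,-1]
  ]
}}

```text
t: 16.9
eef_pos: [0.5602, 0.0741, 0.2446]
ee_rot: [-0.0, 0.998, 0.064, 0.0]
force: [-0.2, -0.4, 3.0]
width: 0.196
```

Emit:
{"method": "drive_tool", "body": {
  "series": [
    [0,0,0,0,0,-0.0004,-1],
    [0,0,0,0.0015,0,0,-1],
    [0,0,0,0,0,0.0004,-1],
    [0,0,0,0,0,0,-1]
  ]
}}

```text
t: 17.4
eef_pos: [0.5617, 0.0743, 0.2446]
ee_rot: [-0.0, 0.998, 0.065, 0.0]
force: [-0.1, 0.2, 4.1]
width: 0.19
```

Emit:
{"method": "drive_tool", "body": {
  "series": [
    [0,0,0,0,0,-0.0004,-1],
    [0,0,0,0.0015,0,0,-1],
    [0,0,0,0,0,0.0004,-1],
    [0,0,0,0,0,0,-1]
  ]
}}

```text
t: 17.9
eef_pos: [0.5632, 0.0745, 0.2446]
ee_rot: [-0.0, 0.998, 0.064, 0.0]
force: [0.4, -0.1, 3.5]
width: 0.195
```

Emit:
{"method": "drive_tool", "body": {
  "series": [
    [0,0,0,0,0,-0.001,-1],
    [0,0,0,-0.009,0,0,-1],
    [0,0,0,-0.009,0,0,-1],
    [0,0,0,0,0,0.0006,-1],
    [0,0,0,0,0,0.0004,-1],
    [0,0,0,0,0,0,-1]
  ]
}}

```text
t: 18.65
eef_pos: [0.5454, 0.0722, 0.2446]
ee_rot: [-0.0, 0.998, 0.064, 0.0]
force: [-2.5, -0.5, 3.8]
width: 0.194
```

Emit:
{"method": "drive_tool", "body": {
  "series": [
    [0,0,0,0,0,-0.0004,-1],
    [0,0,0,-0.0015,0,0,-1],
    [0,0,0,0,0,0.0004,-1],
    [0,0,0,0,0,0,-1]
  ]
}}

```text
t: 19.15
eef_pos: [0.5438, 0.072, 0.2446]
ee_rot: [-0.0, 0.998, 0.064, 0.0]
force: [-2.3, -0.3, 4.6]
width: 0.193
```

Emit:
{"method": "drive_tool", "body": {
  "series": [
    [0,0,0,0,0,-0.0004,-1],
    [0,0,0,-0.0015,0,0,-1],
    [0,0,0,0,0,0.0004,-1],
    [0,0,0,0,0,0,-1]
  ]
}}

```text
t: 19.65
eef_pos: [0.5423, 0.0718, 0.2446]
ee_rot: [0.0, 0.998, 0.065, -0.0]
force: [-1.7, -0.3, 4.5]
width: 0.195
```

Emit:
{"method": "drive_tool", "body": {
  "series": [
    [0,0,0,0,0,-0.0004,-1],
    [0,0,0,-0.0015,0,0,-1],
    [0,0,0,0,0,0.0004,-1],
    [0,0,0,0,0,0,-1]
  ]
}}

```text
t: 20.15
eef_pos: [0.5408, 0.0716, 0.2446]
ee_rot: [-0.0, 0.998, 0.065, 0.0]
force: [-2.0, -0.3, 5.4]
width: 0.195
```

Emit:
{"method": "drive_tool", "body": {
  "series": [
    [0,0,0,0,0,-0.0004,-1],
    [0,0,0,-0.0015,0,0,-1],
    [0,0,0,0,0,0.0004,-1],
    [0,0,0,0,0,0,-1]
  ]
}}

```text
t: 20.65
eef_pos: [0.5393, 0.0714, 0.2446]
ee_rot: [-0.0, 0.998, 0.064, -0.0]
force: [-1.2, -0.7, 3.9]
width: 0.19
```

Nothing yet at dock x ≈ −7.5 mm. I'll continue in −x.

Emit:
{"method": "drive_tool", "body": {
  "series": [
    [0,0,0,0,0,-0.0004,-1],
    [0,0,0,-0.0015,0,0,-1],
    [0,0,0,0,0,0.0004,-1],
    [0,0,0,0,0,0,-1]
  ]
}}

```text
t: 21.15
eef_pos: [0.5378, 0.0712, 0.2445]
ee_rot: [-0.0, 0.998, 0.065, -0.0]
force: [-1.4, -0.2, 3.1]
width: 0.194
```

Emit:
{"method": "drive_tool", "body": {
  "series": [
    [0,0,0,0,0,-0.0004,-1],
    [0,0,0,-0.0015,0,0,-1],
    [0,0,0,0,0,0.0004,-1],
    [0,0,0,0,0,0,-1]
  ]
}}

```text
t: 21.65
eef_pos: [0.5363, 0.071, 0.2445]
ee_rot: [0.0, 0.998, 0.065, -0.0]
force: [-0.2, 0.1, 1.1]
width: 0.193
```

Emit:
{"method": "drive_tool", "body": {
  "series": [
    [0,0,0,0,0,-0.0004,-1],
    [0,0,0,-0.0015,0,0,-1],
    [0,0,0,0,0,0.0004,-1],
    [0,0,0,0,0,0,-1]
  ]
}}

```text
t: 22.15
eef_pos: [0.5348, 0.0708, 0.2445]
ee_rot: [-0.0, 0.998, 0.065, -0.0]
force: [-0.5, -0.2, -0.8]
width: 0.19
```

Emit:
{"method": "drive_tool", "body": {
  "series": [
    [0,0,0,0,0,-0.0004,-1],
    [0,0,0,-0.0015,0,0,-1],
    [0,0,0,0,0,0.0004,-1],
    [0,0,0,0,0,0,-1]
  ]
}}

```text
t: 22.65
eef_pos: [0.5334, 0.0706, 0.2445]
ee_rot: [-0.0, 0.998, 0.065, -0.0]
force: [0.2, -0.5, -0.9]
width: 0.192
```

Emit:
{"method": "drive_tool", "body": {
  "series": [
    [0,0,0,0,0,-0.0004,-1],
    [0,0,0,-0.0015,0,0,-1],
    [0,0,0,0,0,0.0004,-1],
    [0,0,0,0,0,0,-1]
  ]
}}

```text
t: 23.15
eef_pos: [0.5318, 0.0704, 0.2445]
ee_rot: [0.0, 0.998, 0.065, -0.0]
force: [-0.5, -0.3, 0.8]
width: 0.193
```

The press force drops between x = 0.5363 and 0.5318, which puts the hole centre near x = 0.5341. I'll lift, centre over it and probe down.

Emit:
{"method": "drive_tool", "body": {
  "series": [
    [0,0,0,0,0,-0.0004,-1],
    [0,0,0,0.0023,0,0,-1],
    [0,0,0,0,0,0.0004,-1],
    [0,0,0,0,0,0.0005,-1],
    [0,0,0,0,0,0,-1]
  ]
}}

```text
t: 23.78
eef_pos: [0.5341, 0.0707, 0.2439]
ee_rot: [-0.0, 0.998, 0.065, -0.0]
force: [0.4, -0.9, -0.9]
width: 0.189
```

Emit:
{"method": "drive_tool", "body": {
  "series": [
    [0,0,0,0,0,0.0005,-1],
    [0,0,0,0,0,0.0005,-1]
  ]
}}

```text
t: 24.02
eef_pos: [0.5342, 0.0708, 0.243]
ee_rot: [-0.0, 0.998, 0.065, 0.0]
force: [0.8, 0.3, -0.6]
width: 0.193
```

Emit:
{"method": "drive_tool", "body": {
  "series": [
    [0,0,0,0,0,0.0005,-1],
    [0,0,0,0,0,0.0005,-1]
  ]
}}

```text
t: 24.28
eef_pos: [0.5341, 0.0707, 0.242]
ee_rot: [-0.0, 0.998, 0.065, -0.0]
force: [0.0, 1.1, -0.5]
width: 0.19
```

Emit:
{"method": "drive_tool", "body": {
  "series": [
    [0,0,0,0,0,0.0005,-1],
    [0,0,0,0,0,0.0005,-1],
    [0,0,0,0,0,0,-1]
  ]
}}

```text
t: 24.65
eef_pos: [0.5341, 0.0708, 0.241]
ee_rot: [-0.0, 0.998, 0.065, -0.0]
force: [0.5, -0.0, -0.5]
width: 0.192
```

Emit:
{"method": "drive_tool", "body": {
  "series": [
    [0,0,0,0,0,0.0005,-1],
    [0,0,0,0,0,0.0005,-1],
    [0,0,0,0,0,0,-1]
  ]
}}

```text
t: 25.02
eef_pos: [0.5342, 0.0707, 0.2402]
ee_rot: [-0.0, 0.998, 0.064, 0.0]
force: [-0.8, 0.1, 4.3]
width: 0.189
```

Emit:
{"method": "drive_tool", "body": {
  "series": [
    [0,0,0,0,0,0.0004,-1],
    [0,0,0,0,0,0,-1]
  ]
}}

```text
t: 25.28
eef_pos: [0.5343, 0.0708, 0.2399]
ee_rot: [-0.0, 0.998, 0.065, 0.0]
force: [-0.4, -0.4, 7.5]
width: 0.194
```

Emit:
{"method": "drive_tool", "body": {
  "series": [
    [0,0,0,0,0,0.0003,-1],
    [0,0,0,0,0,0,-1]
  ]
}}

```text
t: 25.52
eef_pos: [0.5343, 0.0707, 0.2396]
ee_rot: [-0.0, 0.998, 0.064, 0.0]
force: [-0.6, 0.1, 9.5]
width: 0.195
```

Emit:
{"method": "drive_tool", "body": {
  "series": [
    [0,0,0,0,0,0.0003,-1],
    [0,0,0,0,0,0,-1]
  ]
}}

```text
t: 25.78
eef_pos: [0.5343, 0.0708, 0.2394]
ee_rot: [-0.0, 0.998, 0.065, 0.0]
force: [-1.9, -0.8, 11.1]
width: 0.193
```

Emit:
{"method": "drive_tool", "body": {
  "series": [
    [0,0,0,-0.0004,0,0,-1],
    [0,0,0,0,0,0,-1]
  ]
}}

```text
t: 26.02
eef_pos: [0.5341, 0.0707, 0.2395]
ee_rot: [-0.0, 0.998, 0.064, 0.001]
force: [0.3, -0.3, 11.1]
width: 0.188
```

Emit:
{"method": "drive_tool", "body": {
  "series": [
    [0,0,0,0,0,0.0002,-1],
    [0,0,0,0,0,0,-1]
  ]
}}

```text
t: 26.28
eef_pos: [0.5341, 0.0707, 0.2394]
ee_rot: [-0.0, 0.998, 0.064, 0.001]
force: [-1.3, -0.7, 12.1]
width: 0.192
```

Emit:
{"method": "drive_tool", "body": {
  "series": [
    [0,0,0,0,0,0,-1],
    [0,0,0,0,0,0,-1],
    [0,0,0,0,0,0,-1],
    [0,0,0,0,0,0,-1]
  ]
}}

```text
t: 26.78
eef_pos: [0.5341, 0.0707, 0.2394]
ee_rot: [-0.0, 0.998, 0.064, 0.001]
force: [-0.6, -0.2, 12.1]
width: 0.189
```

```bash
python3 - <<'E'
from h import *
goal([*d2w(-.0127,0),.2235],7.4)
print(np.round(read_state()['wrist_torque'],2))
c=cam('side'); save('side5.png',c['color'][195:265,245:335],8)
E
```

```text
rot [-0.   -0.07 -0.01] shift [0.0001 0.0006 0.0159] pos [0.5341 0.0707 0.2394] dock [-0.0128  0.0006] F [-0.6 -0.2 12.1] w 0.189 t 26.775
[-0.06  0.16 -0.02]
```

View pics/side5.png

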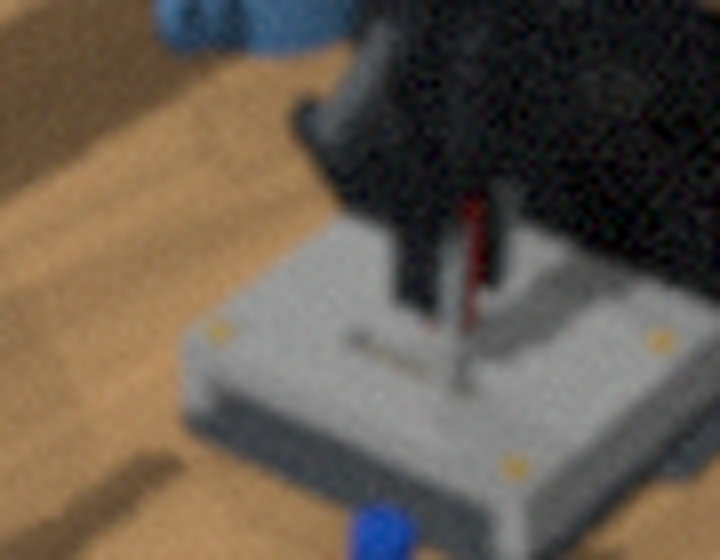

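The crop shows the pin upright in the slot at (455,375), with its collar about 16 mm above the plate. Resistance is about 13 N without side force, so I won't push harder. I'll probe y-centering at lower pressure.

Emit:
{"method": "drive_tool", "body": {
  "series": [
    [0,0,0,0,0,-0.0006,-1],
    [0,0,0,0,0.0006,0,-1],
    [0,0,0,0,0,0,-1]
  ]
}}

```text
t: 27.2
eef_pos: [0.5339, 0.0699, 0.2394]
ee_rot: [0.0, 0.998, 0.064, 0.0]
force: [0.1, -1.0, 2.0]
width: 0.19
```

Emit:
{"method": "drive_tool", "body": {
  "series": [
    [0,0,0,0,0,0.0003,-1],
    [0,0,0,0,0,0,-1]
  ]
}}

```text
t: 27.45
eef_pos: [0.5339, 0.07, 0.2391]
ee_rot: [0.0, 0.998, 0.064, 0.0]
force: [1.8, -1.2, 3.7]
width: 0.196
```

That lowered the force: the pin is deeper at 4 N. I'll continue.

Emit:
{"method": "drive_tool", "body": {
  "series": [
    [0,0,0,0,0,0.0005,-1],
    [0,0,0,0,0,0,-1]
  ]
}}

```text
t: 27.7
eef_pos: [0.5338, 0.0699, 0.2384]
ee_rot: [0.0, 0.998, 0.064, -0.0]
force: [2.8, -3.1, 0.2]
width: 0.193
```

Emit:
{"method": "drive_tool", "body": {
  "series": [
    [0,0,0,0.0003,0.0003,0.0005,-1],
    [0,0,0,0,0,0,-1]
  ]
}}

```text
t: 27.95
eef_pos: [0.5341, 0.0697, 0.2379]
ee_rot: [0.0, 0.998, 0.065, -0.0]
force: [0.9, -3.7, 0.1]
width: 0.191
```

Emit:
{"method": "drive_tool", "body": {
  "series": [
    [0,0,0,0.0001,0.0003,0.0005,-1],
    [0,0,0,0,0,0.0005,-1],
    [0,0,0,0,0,0,-1]
  ]
}}

```text
t: 28.32
eef_pos: [0.5342, 0.0695, 0.237]
ee_rot: [0.0, 0.998, 0.065, -0.0]
force: [0.9, -2.5, -0.1]
width: 0.193
```

Emit:
{"method": "drive_tool", "body": {
  "series": [
    [0,0,0,0.0001,0.0002,0.0005,-1],
    [0,0,0,0,0,0.0005,-1],
    [0,0,0,0,0,0.0005,-1],
    [0,0,0,0,0,0,-1]
  ]
}}

```text
t: 28.82
eef_pos: [0.5344, 0.0694, 0.2355]
ee_rot: [-0.0, 0.998, 0.065, -0.0]
force: [-0.2, -3.0, -1.1]
width: 0.191
```

Emit:
{"method": "drive_tool", "body": {
  "series": [
    [0,0,0,0,0.0002,0.0005,-1],
    [0,0,0,0,0,0.0005,-1],
    [0,0,0,0,0,0.0005,-1],
    [0,0,0,0,0,0,-1]
  ]
}}

```text
t: 29.32
eef_pos: [0.5344, 0.0692, 0.234]
ee_rot: [-0.0, 0.998, 0.065, -0.0]
force: [0.8, -3.0, -0.3]
width: 0.189
```

Emit:
{"method": "drive_tool", "body": {
  "series": [
    [0,0,0,0,0,0.0005,-1],
    [0,0,0,0,0,0.0005,-1],
    [0,0,0,0,0,0.0005,-1],
    [0,0,0,0,0,0,-1]
  ]
}}

```text
t: 29.82
eef_pos: [0.5344, 0.0691, 0.2325]
ee_rot: [-0.0, 0.998, 0.064, -0.0]
force: [0.8, -3.9, -0.0]
width: 0.192
```

Emit:
{"method": "drive_tool", "body": {
  "series": [
    [0,0,0,0,0.0003,0.0005,-1],
    [0,0,0,0,0,0.0005,-1],
    [0,0,0,0,0,0,-1]
  ]
}}

```text
t: 30.2
eef_pos: [0.5345, 0.0689, 0.2316]
ee_rot: [-0.0, 0.998, 0.065, -0.0]
force: [1.4, -2.3, 0.7]
width: 0.194
```

Emit:
{"method": "drive_tool", "body": {
  "series": [
    [0,0,0,0,0,0.0005,-1],
    [0,0,0,0,0,0,-1]
  ]
}}

```text
t: 30.45
eef_pos: [0.5345, 0.0689, 0.2311]
ee_rot: [-0.0, 0.998, 0.065, -0.0]
force: [0.3, -1.9, 1.1]
width: 0.194
```

Emit:
{"method": "drive_tool", "body": {
  "series": [
    [0,0,0,0,0,0.0005,-1],
    [0,0,0,0,0,0.0005,-1],
    [0,0,0,0,0,0,-1]
  ]
}}

```text
t: 30.82
eef_pos: [0.5345, 0.0689, 0.23]
ee_rot: [-0.0, 0.998, 0.065, -0.0]
force: [0.1, -1.7, 0.7]
width: 0.194
```

Past the base plate top. Next, 3 mm at a time.

Emit:
{"method": "drive_tool", "body": {
  "series": [
    [0,0,0,0,0,0.0005,-1],
    [0,0,0,0,0,0.0005,-1],
    [0,0,0,0,0,0.0005,-1],
    [0,0,0,0,0,0.0005,-1],
    [0,0,0,0,0,0,-1]
  ]
}}

```text
t: 31.45
eef_pos: [0.5345, 0.0689, 0.228]
ee_rot: [-0.0, 0.998, 0.064, -0.0]
force: [1.0, -1.2, -0.3]
width: 0.19
```

Emit:
{"method": "drive_tool", "body": {
  "series": [
    [0,0,0,0,0,0.0005,-1],
    [0,0,0,0,0,0.0005,-1],
    [0,0,0,0,0,0.0005,-1],
    [0,0,0,0,0,0.0005,-1],
    [0,0,0,0,0,0,-1]
  ]
}}

```text
t: 32.08
eef_pos: [0.5345, 0.0689, 0.2261]
ee_rot: [-0.0, 0.998, 0.065, -0.0]
force: [1.0, -0.4, -0.0]
width: 0.192
```

Emit:
{"method": "drive_tool", "body": {
  "series": [
    [0,0,0,0,0,0.0005,-1],
    [0,0,0,0,0,0.0005,-1],
    [0,0,0,0,0,0.0005,-1],
    [0,0,0,0,0,0,-1]
  ]
}}

```text
t: 32.58
eef_pos: [0.5345, 0.0689, 0.2245]
ee_rot: [-0.0, 0.998, 0.065, -0.0]
force: [0.2, -1.9, 0.9]
width: 0.191
```

Emit:
{"method": "drive_tool", "body": {
  "series": [
    [0,0,0,0,0,0.0004,-1],
    [0,0,0,0,0,0,-1]
  ]
}}

```text
t: 32.83
eef_pos: [0.5345, 0.0689, 0.2242]
ee_rot: [-0.0, 0.998, 0.065, -0.0]
force: [0.5, -1.4, 0.9]
width: 0.194
```

Emit:
{"method": "drive_tool", "body": {
  "series": [
    [0,0,0,0,0,0.0004,-1],
    [0,0,0,0,0,0,-1]
  ]
}}

```text
t: 33.08
eef_pos: [0.5345, 0.0689, 0.2238]
ee_rot: [-0.0, 0.998, 0.065, -0.0]
force: [-0.2, -1.6, 1.5]
width: 0.193
```

Emit:
{"method": "drive_tool", "body": {
  "series": [
    [0,0,0,0,0,0.0003,-1],
    [0,0,0,0,0,0,-1]
  ]
}}

```text
t: 33.33
eef_pos: [0.5345, 0.0689, 0.2237]
ee_rot: [0.0, 0.998, 0.065, 0.0]
force: [-0.2, -1.6, 5.4]
width: 0.19
```

The collar touched at the predicted height (0.2237). I'll release, rise and check.

Emit:
{"method": "drive_tool", "body": {
  "series": [
    [0,0,0,0,0,0,-0.2],
    [0,0,0,0,0,0,0.0],
    [0,0,0,0,0,0,0.0],
    [0,0,0,0,0,-0.01,0.0],
    [0,0,0,0,0,-0.03,0.0],
    [0,0,0,0,0,-0.05,0.0],
    [0,0,0,0,0,-0.05,0.0],
    [0,0,0,-0.02,0.05,-0.02,0],
    [0,0,0,-0.05,0.03,0,0],
    [0,0,0,-0.05,0,0,0]
  ]
}}

```text
t: 34.58
eef_pos: [0.4242, -0.0279, 0.3841]
ee_rot: [0.0, 0.998, 0.063, 0.0]
force: [1.1, 0.8, 0.3]
width: 0.498
```

Emit:
{"method": "drive_tool", "body": {
  "series": [
    [0,0,0,-0.03,0.05,0,0],
    [0,0,0,0,0.05,0,0],
    [0,0,0,0,0.05,0,0],
    [0,0,0,0,0,0,0]
  ]
}}

```text
t: 35.08
eef_pos: [0.415, -0.1814, 0.384]
ee_rot: [0.0, 0.998, 0.062, 0.0]
force: [-0.2, 0.6, 0.4]
width: 0.497
```

```bash
python3 - <<'E'
from h import *
s=read_state();print(s['t'],s['force'],s['eef_pos'],s['width'])
ims=[]
for n in('top','side'):
    c=cam(n);P=pts(c);hsv=cv2.cvtColor(c['color'],cv2.COLOR_RGB2HSV).astype(int);H,S,V=hsv[...,0],hsv[...,1],hsv[...,2]
    m=((H<4)|(H>175))&(S>170)&(V>80)&(abs(P[...,0]-.55)<.06)&(abs(P[...,1]-.07)<.06)
    q=P[m]; print(n,m.sum()); 
    if m.any(): print(np.round(np.c_[(q[:,:2]-O)@np.c_[XD,YD],q[:,2]].max(0),4),'med',np.round(w2d(np.median(q,0)),4),np.percentile(q[:,2],[0,50,95,100]))
    m=(H>5)&(H<14)&(S>200)&(V>150)&(P[...,2]>.06)&(abs(P[...,1]+.17)<.06)&(abs(P[...,0]-.58)<.05)
    d=(P[m][:,:2]-O)@np.c_[XD,YD]; print('handle',m.sum(),d.min(0),d.max(0))
    ims.append(c['color'])
a=cv2.resize(ims[0][180:280,200:380],(756,420)) ; 
b=cv2.resize(ims[1][170:270,220:400],(756,420))
save('end.png',np.vstack([a,b]),.7)
E
```

```text
35.075 [-0.21295712  0.59062605  0.37776921] [ 0.41501586 -0.18144236  0.38402688] 0.4967236446598697
top 27
[-0.0038  0.0036  0.0879] med [-0.0098 -0.0021] [0.0806381  0.08350274 0.08752051 0.0879245 ]
handle 32 [-0.01768868 -0.23163121] [ 0.01835398 -0.22010378]
side 71
[-0.0054  0.0105  0.0849] med [-0.0135  0.0038] [0.04844329 0.07167095 0.08456869 0.08492792]
handle 45 [-0.01919365 -0.23113054] [ 0.01870384 -0.21762741]
```

View pics/end.png

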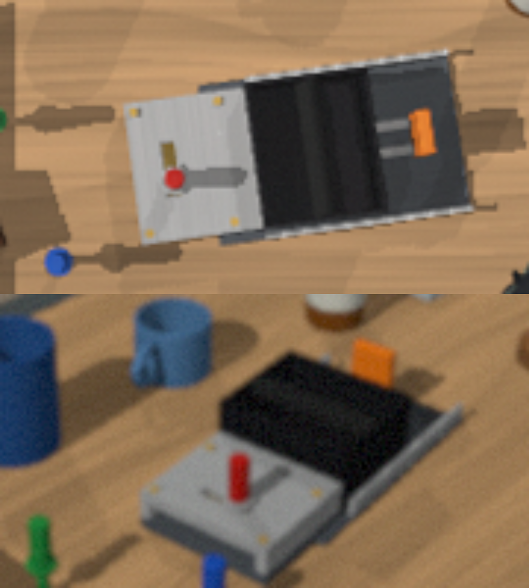

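The end picture shows the red pin upright in the slot at (175,180) in the top half and (238,478) in the side half. Its collar is on the plate, the box is home and the gripper is clear.

```bash
python3 -c "
from plant import *
print(job_done())"
```

```text
the job is handed in; nothing more can be done
None
```

The knock box is home and the red pin is through the lock with its collar on the plate. I released it and handed the job in at about 35 s. The 15 N push limit was exceeded once.

- **Box:** I pushed it along its dock until the force rose sharply at the hard stop. In the final pictures the handle's lock-side face sits about 1 mm from its home position, within camera accuracy.
- **Pin:** I felt along the tongue and found the hole at about x = −12.7 mm in the dock frame. I eased the pin in until the collar met the plate at the expected height. In the last pictures the handle top is at z ≈ 83.5 mm, against 83 mm for fully seated. The pin looks upright, the gripper is clear and the wrist force is near zero.

**Checks that failed or disagreed:**
- **Push over 15 N:** the first touch on the tongue peaked at about 18 N for one step, because I queued one step too many. That is under the 30 N fail limit. The sideways drag just after it also reached about 13 N down and 10 N across before I switched to light hops. Another 12–13 N built up when the pin caught on entering the hole. It cleared once I shifted the pin 0.6 mm in y.
- **Clip not felt:** I did not feel the clip as a distinct step. After that shift the push stayed below about 4 N until the collar touched.
- **Pin y position:** the two cameras put the pin's y at −2.1 and +3.8 mm, each biased by which side of the pin it sees. The arm's own reading at release gives about −1.3 mm, inside the 3 mm limit.
- **Bystanders:** I did not re-measure them. The arm made no contact with them that I noticed.

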